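# Make up two castor repair kits

## Task

Make up the two castor repair kits from the parts standing along the bench. The plywood board with three pockets gets the small wheel (larger round pocket), the U-shaped fork (rectangular pocket) and the smooth round-flanged pin (smaller round pocket); the board with two pockets gets the large wheel (big pocket) and the hex-headed bolt (small pocket). Each part sits flat on the bottom of its pocket, fork cheeks up and the pin and bolt standing on their heads as they stand now; leave the brass bush and the grease jar where they are.

Things in the scene. Friction and masses are not known exactly. Their poses are not given: they have to be found in the camera images.
- board_three: Plywood kit board, fixed, 104 (x) x 262 (y) x 18 mm, three pockets 8 mm deep, grey-lined (floors 10 mm above the bench). Origin: centre of underside; z up. Pocket centres in its frame, all at x 0: round 70 mm diameter at y +84 mm; rectangular 72 (x) x 84 (y) mm at y -5 mm; round 60 mm diameter at y -89 mm. Yaw within 0.2 rad of the world's, 70 mm pocket on the robot's left.
- board_two: Plywood kit board, fixed, 114 (x) x 186 (y) x 18 mm, two round pockets 8 mm deep, grey-lined (floors 10 mm above the bench). Origin: centre of underside; z up. Pocket centres in its frame, both at x 0: 90 mm diameter at y +36 mm; 60 mm diameter at y -51 mm. Yaw within 0.2 rad of the world's, so the 90 mm pocket is on the robot's left (+y).
- wheel_large: Large castor wheel with black rubber tyre and grey hub, lying flat: 66 mm diameter, 30 mm thick. Origin: centre of its underside; z up, along its axle.
- wheel_small: Small castor wheel with black rubber tyre and grey hub, lying flat: 48 mm diameter, 26 mm thick. Origin: centre of its underside; z up, along its axle.
- bolt: Steel bolt standing on its hexagonal head: head 38 mm across corners and 10 mm thick, above it a plain and then threaded shank of 16 mm diameter; 76 mm tall in all. Origin: centre of the head's underside; z up along the shank.
- pin: Smooth steel pin standing on its thin round flange: flange 38 mm diameter, 5 mm thick, above it a shank of 26 mm diameter; 55 mm tall in all. Origin: centre of the flange's underside; z up along the shank.
- fork: Aluminium castor fork, U-shaped, on its base plate, cheeks up: plate 48 (x) x 60 (y) x 5 mm; two upright cheeks 4 mm thick, 40 mm wide (y), tops 54 mm above the underside, outer faces 40 mm apart along x: grasp these, closing along its x, 5 to 40 mm above the underside (tops are rounded). Origin: centre of underside; z up. Its x starts within 0.5 rad of world x.
- bush: Brass bush, a short tube standing on end among the parts: 36 mm outer diameter, 23 mm bore, 28 mm tall. In neither kit: leave it alone. Origin: centre of its underside.
- jar: White grease jar with black lid, 60 mm diameter, 70 mm tall, standing on the bench. Leave it alone. Origin: centre of its underside.
Things that resemble listed ones, but are neither listed nor needed, are in the scene too. Leave any orange or red look-alike of the fork alone.

How it is judged (in metres and radians):
At the end, for the whole second after the job is handed in: Each of the five parts in its own pocket as the goal says: within 14.5 mm of the pocket centre along board x and y, underside 6 to 13.5 mm above the board's underside, upright within 0.1 rad, released, at rest; bush and jar within 25 mm of their starts (x of wheel_small in the frame of board_three between -0.0145 and 0.0145 m and y of wheel_small in the frame of board_three between 0.0695 and 0.0985 m and z of wheel_small in the frame of board_three between 0.006 and 0.0135 m and angle between each of wheel_small, fork, pin, wheel_large, bolt's own z axis and vertical below 0.1 rad and linear speed of each of wheel_small, fork, pin, wheel_large, bolt below 0.02 m/s and angular speed of each of wheel_small, fork, pin, wheel_large, bolt below 0.3 rad/s and contact force between each of wheel_small, fork, pin, wheel_large, bolt and the fingers below 0.05 N and x of fork in the frame of board_three between -0.0145 and 0.0145 m and y of fork in the frame of board_three between -0.0195 and 0.0095 m and z of fork in the frame of board_three between 0.006 and 0.0135 m and x of pin in the frame of board_three between -0.0145 and 0.0145 m and y of pin in the frame of board_three between -0.1035 and -0.0745 m and z of pin in the frame of board_three between 0.006 and 0.0135 m and x of wheel_large in the frame of board_two between -0.0145 and 0.0145 m and y of wheel_large in the frame of board_two between 0.0215 and 0.0505 m and z of wheel_large in the frame of board_two between 0.006 and 0.0135 m and x of bolt in the frame of board_two between -0.0145 and 0.0145 m and y of bolt in the frame of board_two between -0.0655 and -0.0365 m and z of bolt in the frame of board_two between 0.006 and 0.0135 m and distance of each of bush, jar from where it was at the start of the episode below 0.025 m); the robot touches nothing.
It fails at once if the bush is knocked over or moved by more than 25 mm (distance of bush from where it was at the start of the episode above 0.025 m or angle between bush's own z axis and vertical above 0.5 rad).
It fails at once if the grease jar is knocked over or moved by more than 25 mm (distance of jar from where it was at the start of the episode above 0.025 m or angle between jar's own z axis and vertical above 0.5 rad).
It also fails if it takes over 112 s, if anything falls off the work surface, if the arm or the gripper's body presses on something with over 40 N, if the wrist force passes 120 N, or if a joint passes its speed limit or range.

## Robot

A 6-joint arm with a two-finger parallel gripper is mounted at the origin on the work surface. World frame = base frame: x ahead of the robot, y to its left, z up, the work surface at z = 0. Lengths are in mm, angles in rad, forces in N, time in s.
With the tool pointing down it reaches from about 300 to 775 mm from the base axis. Payload 14.6 kg.
Tool frame: the origin (TCP) lies on the centre line of the jaws, within the pads' length; the fingertips stand manip.finger_overhang ahead of it and the grasp point (between the pads) lies 11 mm behind it (manip.finger_overhang is the distance from the TCP to the fingertips, in mm); y points along the fingers, x is the direction in which the jaws open and shut, and the axes are right-handed (so a half turn about y gives the same grasp; the last joint's range is limited). The gripper opens to 94 mm and grips with 3 to 60 N. Pads are 16 mm wide; open, the fingers measure 119 mm over their backs; the gripper's body (75 mm by 177 mm) begins 78 mm behind the grasp point.
Start: joints at [1.122, 0.3, 1.521, -0, 1.321, -0.067], TCP at [204.922, 510.388, 213.446] pointing down, gripper open.
Joint ranges: [-3.03, 3.03], [-0.79, 2.21], [0.23, 2.52], [-1.04, 4.18], [0, 3.07], [-2.55, 2.55]. Speed limits (rad/s): [2.22, 2.22, 2.57, 3.14, 3.14, 3.14].

## Interface

Orientations are given as [roll, pitch, yaw] about the fixed x, y, z axes, in that order (R = Rz(yaw) Ry(pitch) Rx(roll)).
In Python, from cell import monitor, viewer, ticket, manip gives the robot as it stands.
- The arm moves only by the shell command python3 -m jog 'ROWS' [FORCE]. ROWS is JSON, a list of rows, each an object of numbers: "grip": the finger opening in cm, from 0 to 9.4; "dx", "dy", "dz": the shift along the tool's x, y, z in cm; "spin": the turn about the tool's y in degrees. In form: [{"grip": .., "dx": .., "dy": .., "dz": .., "spin": ..}, ...]. A call has 1 to 20 rows; each row is the pose to reach, as a shift and turn from the pose commanded when the call began, along the tool's axes at that moment; what a row does not reach only later rows make up. A row lasts 1/8 s, in which the tool goes at most 62.5 mm and 10.7 degrees, less where a joint would pass 70% of its speed; a pose out of reach is approached as far as the arm can. A call with a gripper value outside its range is refused whole. The fingers move at their own pace and stop on an object; FORCE is the grip in N (left out, the last holds). Time passes only in rows, so rows that repeat a pose let the fingers close. It gives the time, the measured TCP pose, the force and the opening at its end, in the units of the state.
- monitor.read_state(): the state, without advancing time (a new reading comes with each control period).
- viewer.camera(name): name is "scene" or "top" or "wrist"; returns a dict with "color" (480x640x3 uint8, red, green, blue), "vertical_fov" (degrees; the focal length in pixels is half the picture's height over the tangent of half this angle, whatever the lens; pixels are square), "cx", "cy" (the principal point, pixels), "rvec" (rotation vector, rad) and "tvec" (3), from world to camera coordinates, as OpenCV has them. Camera axes: x right, y down, z forward; pixel columns grow to the right and rows downward; lengths in mm; the calibration is good to about 2 mm. A picture is of the moment at which its call begins. There is no depth.
- ticket.sign_off(): hands the job in, once; it reports no verdict.
The state is a dict: "clock": time; "joints": joint angles; "qd": joint speeds; "effort": joint torques, N m; "eef_pos": TCP position; "eef_rot": TCP orientation; "wrist_force": force on the tool from outside, world axes, zero at the start; "moment": the same for the moment, N m; "finger_gap": finger opening in mm.
Only numpy, scipy, OpenCV 4.12 (cv2) and the standard library are available. Lean on these libraries where they do the work, as an engineer would, in place of code of your own. Each camera call takes 0.05 s, during which the arm holds its last target. There are 200 camera calls.

## Working session

There is one attempt and no reset: what is moved stays moved. The work goes in short steps, Python scripts to look and compute and a shell command to move; the robot and the scene stay as the last step left them, time stands still between calls to the robot, and variables do not carry over. Pictures are saved under pics/ and viewed, about 12 in all and at most 16, crops included, and the job is handed in when it is done.

```bash
ls; mkdir -p pics
python3 - <<'E'
from cell import monitor, viewer, ticket, manip
import cv2
print(monitor.read_state()); print(manip.finger_overhang)
for n in ["scene","top","wrist"]:
    c=viewer.camera(n); cv2.imwrite(f"pics/{n}0.png",c["color"][:,:,::-1]); print(n,{k:v for k,v in c.items() if k!="color"})
E
```

```text
pics
{'clock': 0.0, 'joints': array([ 1.12239687e+00,  3.00460210e-01,  1.52162792e+00,  1.42183107e-05,
        1.32073393e+00, -6.65786828e-02]), 'qd': array([ 0.00066577,  0.000188  , -0.00147904,  0.00014649,  0.00029027,
        0.00213297]), 'effort': array([ 5.00183305e-04, -5.31796432e+01, -3.52741635e+01,  7.08833733e-02,
        2.42892362e-02, -1.09534203e-04]), 'eef_pos': array([204.80194295, 510.14337068, 212.872498  ]), 'eef_rot': array([-1.57070079e+00,  1.22577234e-03,  1.18897209e+00]), 'wrist_force': array([-0.16296458,  0.15015306,  0.31241316]), 'moment': array([0.00854009, 0.02053083, 0.01422949]), 'finger_gap': 93.90429671950874}
8.0
scene {'vertical_fov': 50.02406091308892, 'cx': 322.1665038878188, 'cy': 238.48877543581585, 'rvec': array([ 2.09978642,  0.87099895, -0.4249989 ]), 'tvec': array([-406.34448827, -156.70630997, 1266.03129573])}
top {'vertical_fov': 44.100865724955064, 'cx': 320.9140199058664, 'cy': 227.1089433349791, 'rvec': array([ 2.10556953, -2.14176822,  0.17099036]), 'tvec': array([  93.52009703,  482.46802865, 1301.90138251])}
wrist {'vertical_fov': 67.57454556854748, 'cx': 321.2281981481095, 'cy': 239.06908471578876, 'rvec': array([-2.3961847 , -1.61918016, -0.23659826]), 'tvec': array([-550.20863731,  -29.68112802,  391.43586611])}
```

View pics/top0.png

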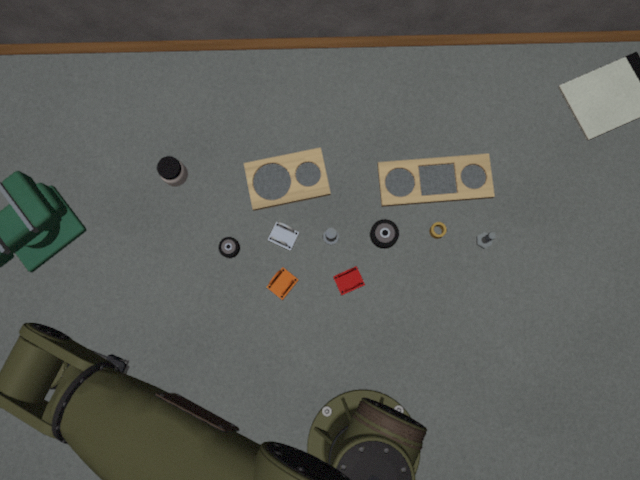

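View pics/scene0.png

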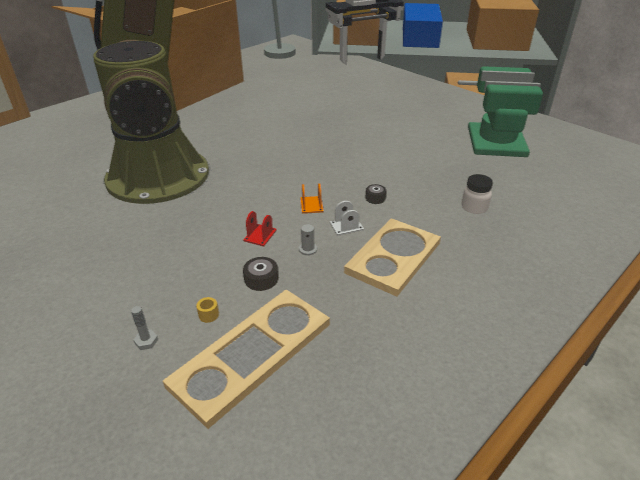

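The top view shows board_two near (287,179) and board_three near (436,180). From left to right the parts are the small wheel (229,247), fork (284,236), pin (331,236), large wheel (384,233), bush (438,230) and bolt (486,240). The jar is at (170,170), and the orange and red decoys are at (283,283) and (349,280). I'll enlarge this view for closer readings.

Run:
```python
import cv2
im=cv2.imread("pics/top0.png")
for n,(x,y,w,h) in {"cropL":(210,140,160,120),"cropR":(360,140,160,120)}.items():
    c=cv2.resize(im[y:y+h,x:x+w],None,fx=5,fy=5,interpolation=cv2.INTER_CUBIC)
    for k in range(0,w,10): cv2.line(c,(5*k,0),(5*k,12 if k%50 else 25),(0,255,255),1); 
    for k in range(0,h,10): cv2.line(c,(0,5*k),(12 if k%50 else 25,5*k),(0,255,255),1)
    cv2.imwrite(f"pics/{n}.png",c)
```

```text
(no output)
```

View pics/cropL.png

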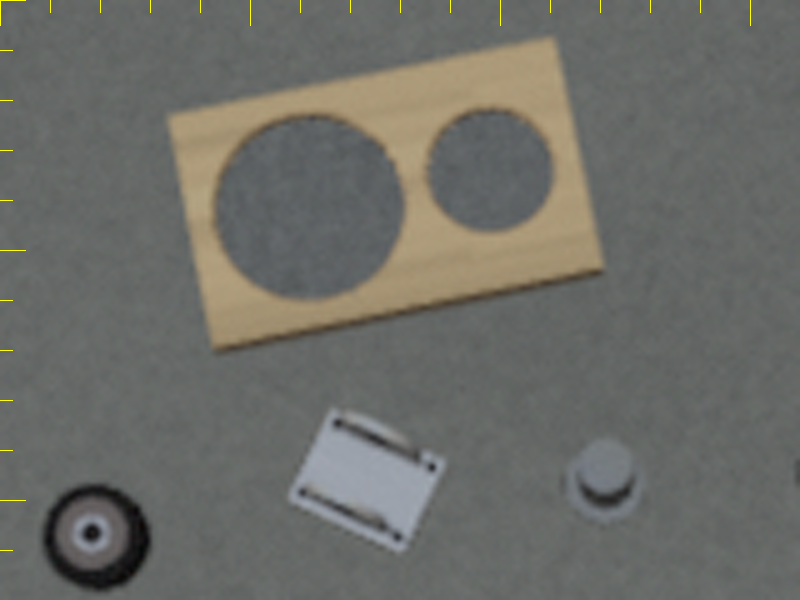

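View pics/cropR.png

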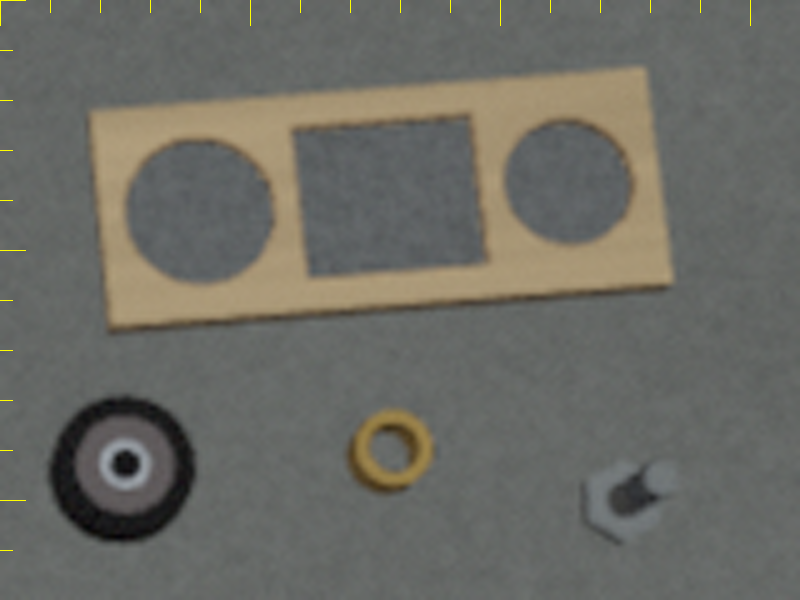

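The left crop shows board_two's top corners at (170,114), (553,37), (604,268) and (214,345). The small wheel hub is at (92,533), the fork plate corners at (333,408), (446,460), (403,552) and (290,497), and the pin top at (606,465).
The right crop shows board_three's corners at (91,111), (646,68), (673,283) and (109,326). The large wheel hub is at (126,463), the bush top at (393,447), the bolt head at (622,501) and the bolt tip at (658,478).

```bash
cat > h.py <<'E'
from cell import monitor, viewer, ticket, manip
import numpy as np, cv2
def K(c):
    f=c["color"].shape[0]/2/np.tan(np.radians(c["vertical_fov"])/2); return f
def ray(c,u,v,z):
    R=cv2.Rodrigues(c["rvec"])[0]; C=-R.T@c["tvec"]; f=K(c)
    d=R.T@np.array([(u-c["cx"])/f,(v-c["cy"])/f,1]); return (C+d*(z-C[2])/d[2])[:2]
def proj(c,P):
    R=cv2.Rodrigues(c["rvec"])[0]; p=R@np.array(P,float)+c["tvec"]; f=K(c); return np.array([c["cx"]+f*p[0]/p[2],c["cy"]+f*p[1]/p[2]])
def go(x,y,z,yaw):
    "deltas (cm, deg) from measured pose to target TCP pose; yaw mod pi"
    s=monitor.read_state(); p=s["eef_pos"]; w=s["eef_rot"][2]; d=np.array([x,y,z])-p
    dw=(yaw-w+np.pi/2)%np.pi-np.pi/2
    print("t %.2f"%s["clock"],"pos",p.round(1),"yaw %.3f"%w,"q6 %.2f"%s["joints"][5],"gap %.1f"%s["finger_gap"],
     "-> dx %.2f dy %.2f dz %.2f spin %.1f"%((d[0]*np.cos(w)+d[1]*np.sin(w))/10,-d[2]/10,(-d[0]*np.sin(w)+d[1]*np.cos(w))/10,-np.degrees(dw)))
E
python3 - <<'E'
from h import *
c=viewer.camera("top"); R=cv2.Rodrigues(c["rvec"])[0]; print("C",-R.T@c["tvec"])
def board(pts,off,ly,lx,pk):
    W=np.array([ray(c,off+u/5,140+v/5,18) for u,v in pts]); m=W.mean(0)
    print("sides",[np.linalg.norm(W[i]-W[(i+1)%4]).round(1) for i in range(4)])
    yv=(W[0]-W[1])+(W[3]-W[2]); a=np.arctan2(-yv[0],yv[1]); print("board",m.round(1),"yaw",a.round(3),[(m+y*np.array([-np.sin(a),np.cos(a)])).round(1) for y in pk])
board([(170,114),(553,37),(604,268),(214,345)],210,0,0,[36,-51])
board([(91,111),(646,68),(673,283),(109,326)],360,0,0,[84,-5,-89])
for n,o,u,v,z in [("ws",210,92,533,26),("wl",360,126,463,30),("bush",360,393,447,28),("pintop",210,606,465,55),("pinfl",210,603,481,5),("bolttip",360,658,478,76),("bolthead",360,622,501,10)]:
    print(n,ray(c,o+u/5,140+v/5,z).round(1))
W=np.array([ray(c,210+u/5,140+v/5,5) for u,v in [(333,408),(446,460),(403,552),(290,497)]])
print("fork",W.mean(0).round(1),[np.linalg.norm(W[i]-W[(i+1)%4]).round(1) for i in range(4)],"xdir",np.arctan2(*((W[0]-W[3])+(W[1]-W[2]))[::-1]))
s=viewer.camera("scene")
def rs(u,v,z): return ray(s,u,v,z).round(1)
print("scene: wl",rs(260,266,30),"ws",rs(376,188,26),"bush",rs(207,303,28),"pin top",rs(308,229,55),"bolt tip",rs(138,311,76),"orange/jar",rs(480,184,70))
E
```

```text
C [ 250.21298988   68.54398457 1367.17365352]
sides [np.float64(184.7), np.float64(114.8), np.float64(185.3), np.float64(113.9)]
board [606.9 163.3] yaw 0.183 [array([600.4, 198.7]), array([616.2, 113.1])]
sides [np.float64(262.0), np.float64(104.0), np.float64(262.7), np.float64(103.7)]
board [ 597.  -185.1] yaw 0.059 [array([ 592.1, -101.3]), array([ 597.3, -190.1]), array([ 602.3, -274. ])]
ws [445.5 298.1]
wl [470.8 -61.2]
bush [ 476.4 -183.5]
pintop [468.   62.3]
pinfl [468.8  63.6]
bolttip [ 452.3 -289.9]
bolthead [ 452.2 -291. ]
fork [471.7 173.1] [np.float64(58.6), np.float64(47.5), np.float64(58.9), np.float64(46.4)] xdir -0.44625888467433983
scene: wl [470.7 -57.8] ws [445.5 302.6] bush [ 478.9 -181.9] pin top [475.7  60.9] bolt tip [ 461.6 -290.7] orange/jar [635.2 417.2]
```

Run:
```python
from h import *
go(446,299,130,0)
```

```text
t 0.25 pos [204.9 510.3 213.2] yaw 1.189 q6 -0.07 gap 94.0 -> dx -10.62 dy 8.32 dz -30.25 spin 68.1
```

```bash
python3 -m jog '[{"grip":9.4,"dx":-10.6,"dy":8.3,"dz":-30.2,"spin":68},{"grip":9.4,"dx":-10.6,"dy":8.3,"dz":-30.2,"spin":68},{"grip":9.4,"dx":-10.6,"dy":8.3,"dz":-30.2,"spin":68},{"grip":9.4,"dx":-10.6,"dy":8.3,"dz":-30.2,"spin":68},{"grip":9.4,"dx":-10.6,"dy":8.3,"dz":-30.2,"spin":68},{"grip":9.4,"dx":-10.6,"dy":8.3,"dz":-30.2,"spin":68},{"grip":9.4,"dx":-10.6,"dy":8.3,"dz":-30.2,"spin":68},{"grip":9.4,"dx":-10.6,"dy":8.3,"dz":-30.2,"spin":68},{"grip":9.4,"dx":-10.6,"dy":8.3,"dz":-30.2,"spin":68},{"grip":9.4,"dx":-10.6,"dy":8.3,"dz":-30.2,"spin":68}]' 25
python3 - <<'E'
from h import *
c=viewer.camera("wrist"); im=c["color"][:,:,::-1].copy()
for P in [(445.5,298.1,26),(471.7,173.1,5)]: cv2.drawMarker(im,tuple(proj(c,P).astype(int).tolist()),(0,255,255)); print(proj(c,P))
cv2.imwrite("pics/w1.png",im)
go(446,299,20,0)
E
```

```text
clock: 1.5
eef_pos: [445.5, 299.7, 130.5]
eef_rot: [-1.571, -0.0, 0.004]
wrist_force: [0.4, 0.5, 0.2]
finger_gap: 94.2
[320.44121887 243.33192235]
[347.46740261 361.46429582]
t 1.55 pos [445.5 299.7 130.6] yaw 0.003 q6 0.52 gap 94.2 -> dx 0.05 dy 11.06 dz -0.07 spin 0.2
```

View pics/w1.png

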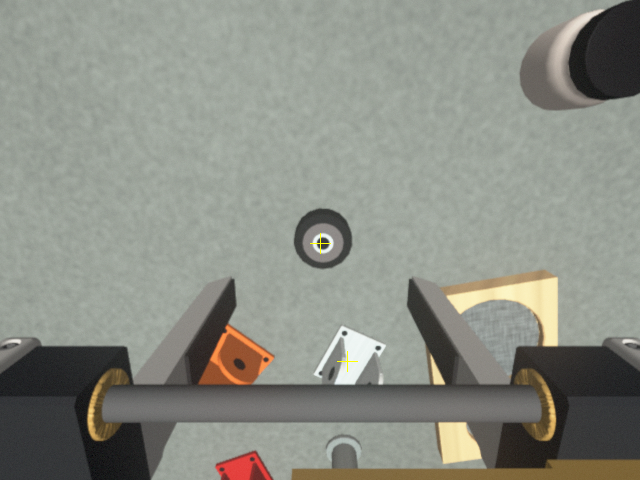

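The wrist view has the hub at (322,243), within 2 px of the predicted (320,243). The fork also sits on its marker at (347,361), so my position estimates hold. Descending to grip the small wheel.

```bash
python3 -m jog '[{"grip":9.4,"dx":0,"dy":9,"dz":-0.1,"spin":0},{"grip":9.4,"dx":0,"dy":11,"dz":-0.1,"spin":0},{"grip":9.4,"dx":0,"dy":11,"dz":-0.1,"spin":0},{"grip":4,"dx":0,"dy":11,"dz":-0.1,"spin":0},{"grip":4,"dx":0,"dy":11,"dz":-0.1,"spin":0},{"grip":4,"dx":0,"dy":11,"dz":-0.1,"spin":0},{"grip":4,"dx":0,"dy":11,"dz":-0.1,"spin":0}]' 25
python3 - <<'E'
from h import *
go(592.1,-101.3,130,0.059)
E
```

```text
clock: 2.42
eef_pos: [445.9, 298.6, 21.1]
eef_rot: [-1.57, -0.001, 0.002]
wrist_force: [0.4, 0.7, -0.2]
finger_gap: 57.4
t 2.42 pos [445.9 298.6  21.1] yaw 0.002 q6 0.52 gap 57.4 -> dx 14.53 dy -10.89 dz -40.03 spin -3.3
```

```bash
python3 -m jog '[{"grip":3.5,"dx":0,"dy":0,"dz":0,"spin":0},{"grip":3.5,"dx":0,"dy":0,"dz":0,"spin":0},{"grip":3.5,"dx":0,"dy":0,"dz":0,"spin":0},{"grip":3.5,"dx":0,"dy":0,"dz":0,"spin":0},{"grip":3.5,"dx":0,"dy":-4,"dz":0,"spin":0},{"grip":3.5,"dx":0,"dy":-8,"dz":0,"spin":0},{"grip":3.5,"dx":0,"dy":-11,"dz":0,"spin":0},{"grip":3.5,"dx":0,"dy":-11,"dz":0,"spin":0}]' 25
python3 - <<'E'
from h import *
go(592.1,-101.3,130,0.059)
E
```

```text
clock: 3.42
eef_pos: [446.3, 298.9, 131.9]
eef_rot: [-1.569, -0.003, 0.002]
wrist_force: [-0.1, 0.5, -1.0]
finger_gap: 47.2
t 3.42 pos [446.3 298.9 131.9] yaw 0.002 q6 0.52 gap 47.2 -> dx 14.49 dy 0.19 dz -40.05 spin -3.3
```

```bash
python3 -m jog '[{"grip":3.5,"dx":14.5,"dy":0.2,"dz":-40,"spin":-3.3},{"grip":3.5,"dx":14.5,"dy":0.2,"dz":-40,"spin":-3.3},{"grip":3.5,"dx":14.5,"dy":0.2,"dz":-40,"spin":-3.3},{"grip":3.5,"dx":14.5,"dy":0.2,"dz":-40,"spin":-3.3},{"grip":3.5,"dx":14.5,"dy":0.2,"dz":-40,"spin":-3.3},{"grip":3.5,"dx":14.5,"dy":0.2,"dz":-40,"spin":-3.3},{"grip":3.5,"dx":14.5,"dy":0.2,"dz":-40,"spin":-3.3},{"grip":3.5,"dx":14.5,"dy":0.2,"dz":-40,"spin":-3.3},{"grip":3.5,"dx":14.5,"dy":0.2,"dz":-40,"spin":-3.3},{"grip":3.5,"dx":14.5,"dy":0.2,"dz":-40,"spin":-3.3}]' 25
python3 - <<'E'
from h import *
c=viewer.camera("wrist"); im=c["color"][:,:,::-1].copy()
for P in [(592.1,-101.3,18),(597.3,-190.1,18),(602.3,-274,18),(476.4,-183.5,28),(470.8,-61.2,30)]: cv2.drawMarker(im,tuple(proj(c,P).astype(int).tolist()),(0,255,255))
cv2.imwrite("pics/w2.png",im)
go(592.1,-101.3,31,0.059)
E
```

```text
clock: 4.68
eef_pos: [591.2, -100.0, 127.9]
eef_rot: [-1.57, 0.001, 0.061]
wrist_force: [1.1, 0.2, -0.5]
finger_gap: 47.4
t 4.72 pos [ 591.3 -100.   128.2] yaw 0.061 q6 -0.29 gap 47.5 -> dx 0.07 dy 9.72 dz -0.13 spin 0.1
```

View pics/w2.png

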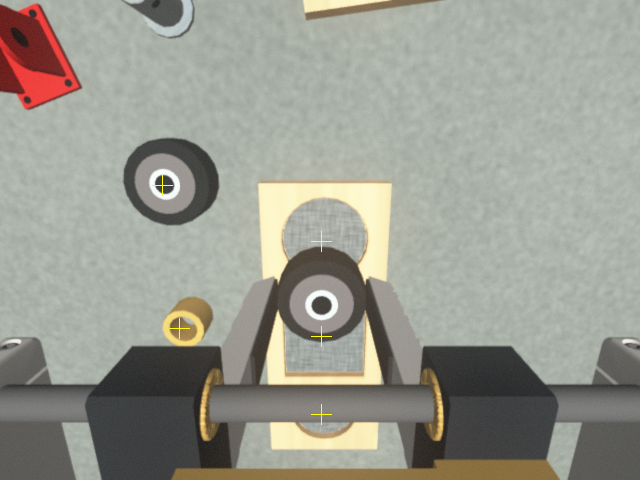

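Board_three's pockets sit about 3 px to the right of my markers, roughly 2 mm in +x. The wheel is held straight, with its hub at (321,305). I'll lower it with a +1.5 mm correction in x.

```bash
python3 -m jog '[{"grip":3.5,"dx":0.2,"dy":5,"dz":-0.1,"spin":0},{"grip":3.5,"dx":0.2,"dy":9,"dz":-0.1,"spin":0},{"grip":3.5,"dx":0.2,"dy":9.75,"dz":-0.1,"spin":0},{"grip":3.5,"dx":0.2,"dy":9.75,"dz":-0.1,"spin":0},{"grip":3.5,"dx":0.2,"dy":9.75,"dz":-0.1,"spin":0}]' 25
python3 - <<'E'
from h import *
go(593.5,-101.3,130,0.059)
E
```

```text
clock: 5.35
eef_pos: [594.2, -101.8, 32.1]
eef_rot: [-1.571, -0.002, 0.06]
wrist_force: [-0.6, 0.1, -0.9]
finger_gap: 47.7
t 5.35 pos [ 594.2 -101.8   32.1] yaw 0.060 q6 -0.29 gap 47.7 -> dx -0.06 dy -9.79 dz 0.05 spin 0.1
```

```bash
python3 -m jog '[{"grip":3.5,"dx":0,"dy":0.1,"dz":0,"spin":0},{"grip":7,"dx":0,"dy":0.1,"dz":0,"spin":0},{"grip":7,"dx":0,"dy":0.1,"dz":0,"spin":0},{"grip":7,"dx":0,"dy":0.1,"dz":0,"spin":0},{"grip":7,"dx":0,"dy":-4,"dz":0,"spin":0},{"grip":7,"dx":0,"dy":-9.8,"dz":0,"spin":0},{"grip":7,"dx":0,"dy":-9.8,"dz":0,"spin":0},{"grip":7,"dx":-10.6,"dy":-9.8,"dz":28.2,"spin":29},{"grip":7,"dx":-10.6,"dy":-9.8,"dz":28.2,"spin":29},{"grip":7,"dx":-10.6,"dy":-9.8,"dz":28.2,"spin":29},{"grip":7,"dx":-10.6,"dy":-9.8,"dz":28.2,"spin":29},{"grip":7,"dx":-10.6,"dy":-9.8,"dz":28.2,"spin":29},{"grip":7,"dx":-10.6,"dy":-9.8,"dz":28.2,"spin":29},{"grip":7,"dx":-10.6,"dy":-9.8,"dz":28.2,"spin":29},{"grip":7,"dx":-10.6,"dy":-9.8,"dz":28.2,"spin":29}]' 25
python3 - <<'E'
from h import *
c=viewer.camera("wrist"); im=c["color"][:,:,::-1].copy()
for x,y in [(-24,-30),(-24,30),(24,30),(24,-30)]:
    a=-.446; P=(471.7+x*np.cos(a)-y*np.sin(a),173.1+x*np.sin(a)+y*np.cos(a),5)
    cv2.drawMarker(im,tuple(proj(c,P).astype(int).tolist()),(0,255,255))
cv2.imwrite("pics/w3.png",im)
go(471.7,173.1,20,-0.446)
E
```

```text
clock: 7.22
eef_pos: [471.4, 172.1, 128.7]
eef_rot: [-1.571, 0.0, -0.448]
wrist_force: [1.5, 0.5, -1.3]
finger_gap: 70.1
t 7.28 pos [471.4 172.1 128.7] yaw -0.448 q6 0.73 gap 69.7 -> dx -0.02 dy 10.87 dz 0.11 spin -0.1
```

View pics/w3.png

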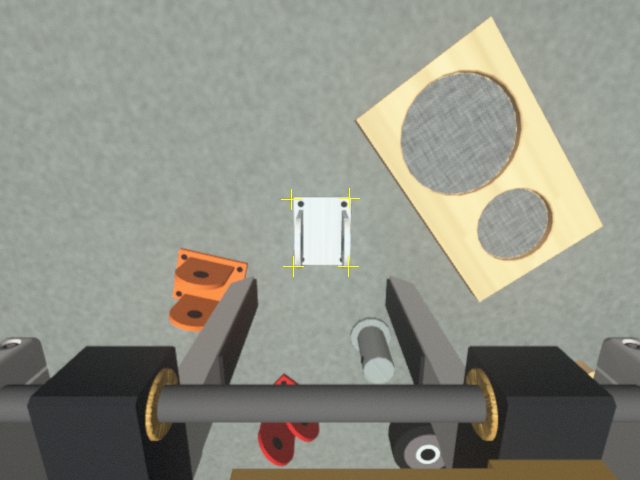

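The fork plate matches its predicted corners and lines up squarely with the jaws. Descending to grip it.

```bash
python3 -m jog '[{"grip":7,"dx":0,"dy":6,"dz":0.1,"spin":0},{"grip":7,"dx":0,"dy":10.9,"dz":0.1,"spin":0},{"grip":7,"dx":0,"dy":10.9,"dz":0.1,"spin":0},{"grip":3,"dx":0,"dy":10.9,"dz":0.1,"spin":0},{"grip":3,"dx":0,"dy":10.9,"dz":0.1,"spin":0},{"grip":3,"dx":0,"dy":10.9,"dz":0.1,"spin":0},{"grip":3,"dx":0,"dy":10.9,"dz":0.1,"spin":0},{"grip":3,"dx":0,"dy":10.9,"dz":0.1,"spin":0},{"grip":3,"dx":0,"dy":10.9,"dz":0.1,"spin":0}]' 20
python3 - <<'E'
from h import *
go(598.5,-190.1,130,0.059)
E
```

```text
clock: 8.4
eef_pos: [472.1, 174.2, 21.1]
eef_rot: [-1.57, -0.001, -0.446]
wrist_force: [-0.5, -1.5, 7.1]
finger_gap: 40.1
t 8.40 pos [472.1 174.2  21.1] yaw -0.446 q6 0.73 gap 40.1 -> dx 27.13 dy -10.89 dz -27.40 spin -29.0
```

```bash
python3 -m jog '[{"grip":3,"dx":0,"dy":-4,"dz":0,"spin":0},{"grip":3,"dx":0,"dy":-9,"dz":0,"spin":0},{"grip":3,"dx":0,"dy":-10.9,"dz":0,"spin":0},{"grip":3,"dx":27.1,"dy":-10.9,"dz":-27.4,"spin":-29},{"grip":3,"dx":27.1,"dy":-10.9,"dz":-27.4,"spin":-29},{"grip":3,"dx":27.1,"dy":-10.9,"dz":-27.4,"spin":-29},{"grip":3,"dx":27.1,"dy":-10.9,"dz":-27.4,"spin":-29},{"grip":3,"dx":27.1,"dy":-10.9,"dz":-27.4,"spin":-29},{"grip":3,"dx":27.1,"dy":-10.9,"dz":-27.4,"spin":-29},{"grip":3,"dx":27.1,"dy":-10.9,"dz":-27.4,"spin":-29},{"grip":3,"dx":27.1,"dy":-10.9,"dz":-27.4,"spin":-29},{"grip":3,"dx":27.1,"dy":-10.9,"dz":-27.4,"spin":-29},{"grip":3,"dx":27.1,"dy":-10.9,"dz":-27.4,"spin":-29}]' 20
python3 - <<'E'
from h import *
c=viewer.camera("wrist"); im=c["color"][:,:,::-1].copy()
for P in [(592.1,-101.3,36),(597.3,-190.1,18),(602.3,-274,18)]: cv2.drawMarker(im,tuple(proj(c,P).astype(int).tolist()),(0,0,255))
cv2.imwrite("pics/w4.png",im)
go(598.5,-190.1,31,0.059)
E
```

```text
clock: 10.02
eef_pos: [597.5, -189.0, 129.2]
eef_rot: [-1.571, -0.0, 0.061]
wrist_force: [0.2, -1.0, -3.7]
finger_gap: 39.7
t 10.07 pos [ 597.5 -189.1  129.2] yaw 0.061 q6 -0.43 gap 40.1 -> dx 0.09 dy 9.82 dz -0.11 spin 0.1
```

View pics/w4.png

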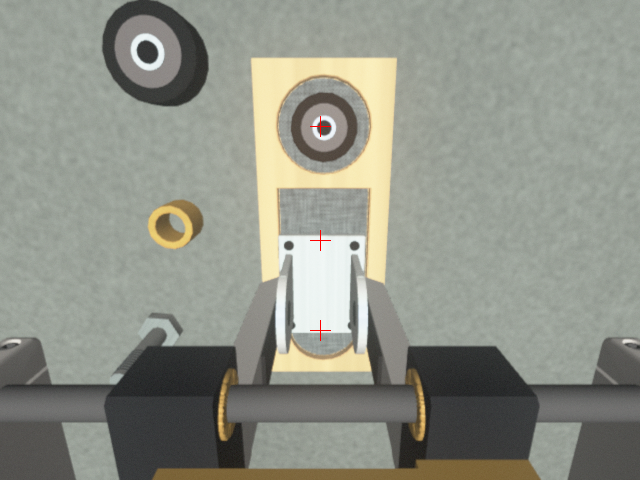

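The small wheel is seated in the middle of its pocket, at (324,127), and the fork is square above the rectangular pocket. Lowering the fork.

```bash
python3 -m jog '[{"grip":3,"dx":0.15,"dy":5,"dz":-0.1,"spin":0},{"grip":3,"dx":0.15,"dy":9,"dz":-0.1,"spin":0},{"grip":3,"dx":0.15,"dy":9.85,"dz":-0.1,"spin":0},{"grip":3,"dx":0.15,"dy":9.85,"dz":-0.1,"spin":0},{"grip":3,"dx":0.15,"dy":9.85,"dz":-0.1,"spin":0},{"grip":3,"dx":0.15,"dy":9.85,"dz":-0.1,"spin":0}]' 20
```

```text
clock: 10.82
eef_pos: [599.3, -190.9, 31.0]
eef_rot: [-1.571, -0.001, 0.06]
wrist_force: [0.9, 0.3, -1.1]
finger_gap: 39.9
```

```bash
python3 -m jog '[{"grip":6,"dx":0,"dy":0,"dz":0,"spin":0},{"grip":6,"dx":0,"dy":0,"dz":0,"spin":0},{"grip":6,"dx":0,"dy":0,"dz":0,"spin":0},{"grip":6,"dx":0,"dy":-4,"dz":0,"spin":0},{"grip":6,"dx":0,"dy":-9.9,"dz":0,"spin":0},{"grip":6,"dx":0,"dy":-9.9,"dz":0,"spin":0},{"grip":6,"dx":-11.6,"dy":-9.9,"dz":26.1,"spin":3.4},{"grip":6,"dx":-11.6,"dy":-9.9,"dz":26.1,"spin":3.4},{"grip":6,"dx":-11.6,"dy":-9.9,"dz":26.1,"spin":3.4},{"grip":6,"dx":-11.6,"dy":-9.9,"dz":26.1,"spin":3.4},{"grip":6,"dx":-11.6,"dy":-9.9,"dz":26.1,"spin":3.4},{"grip":6,"dx":-11.6,"dy":-9.9,"dz":26.1,"spin":3.4},{"grip":6,"dx":-11.6,"dy":-9.9,"dz":26.1,"spin":3.4},{"grip":6,"dx":-11.6,"dy":-9.9,"dz":26.1,"spin":3.4}]' 25
python3 - <<'E'
from h import *
c=viewer.camera("wrist"); im=c["color"][:,:,::-1].copy()
for P in [(468.2,62.8,55),(468.2,62.8,5)]: cv2.drawMarker(im,tuple(proj(c,P).astype(int).tolist()),(0,0,255)); print(proj(c,P))
cv2.imwrite("pics/w5.png",im)
go(468.2,62.8,24,0)
E
```

```text
clock: 12.58
eef_pos: [468.1, 61.7, 129.2]
eef_rot: [-1.571, 0.0, -0.001]
wrist_force: [0.3, 0.6, 0.5]
finger_gap: 59.9
[320.65407055 252.17291983]
[320.70945997 233.4389395 ]
t 12.62 pos [468.   61.7 129.2] yaw -0.001 q6 0.05 gap 59.8 -> dx 0.02 dy 10.52 dz 0.11 spin -0.1
```

View pics/w5.png

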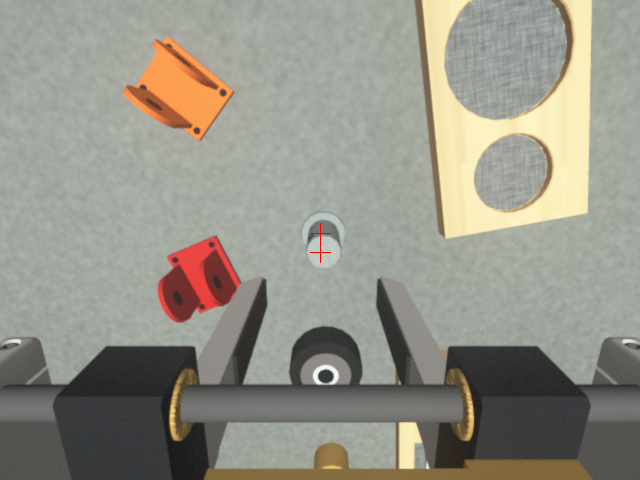

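The pin is at (324,251), about 2 px right of prediction. Gripping it.

```bash
python3 -m jog '[{"grip":6,"dx":0.15,"dy":6,"dz":0.1,"spin":0},{"grip":6,"dx":0.15,"dy":10.5,"dz":0.1,"spin":0},{"grip":6,"dx":0.15,"dy":10.5,"dz":0.1,"spin":0},{"grip":1.6,"dx":0.15,"dy":10.5,"dz":0.1,"spin":0},{"grip":1.6,"dx":0.15,"dy":10.5,"dz":0.1,"spin":0},{"grip":1.6,"dx":0.15,"dy":10.5,"dz":0.1,"spin":0},{"grip":1.6,"dx":0.15,"dy":10.5,"dz":0.1,"spin":0},{"grip":1.6,"dx":0.15,"dy":10.5,"dz":0.1,"spin":0},{"grip":1.6,"dx":0.15,"dy":10.5,"dz":0.1,"spin":0}]' 25
python3 - <<'E'
from h import *
go(603.8,-274,135,0.059)
E
```

```text
clock: 13.75
eef_pos: [469.6, 63.6, 25.2]
eef_rot: [-1.571, -0.001, 0.001]
wrist_force: [-2.1, -0.7, 6.7]
finger_gap: 25.7
t 13.75 pos [469.6  63.6  25.2] yaw 0.001 q6 0.06 gap 25.7 -> dx 13.40 dy -10.98 dz -33.77 spin -3.4
```

```bash
python3 -m jog '[{"grip":1.6,"dx":0,"dy":-4,"dz":0,"spin":0},{"grip":1.6,"dx":0,"dy":-9,"dz":0,"spin":0},{"grip":1.6,"dx":0,"dy":-11,"dz":0,"spin":0},{"grip":1.6,"dx":13.4,"dy":-11,"dz":-33.8,"spin":-3.4},{"grip":1.6,"dx":13.4,"dy":-11,"dz":-33.8,"spin":-3.4},{"grip":1.6,"dx":13.4,"dy":-11,"dz":-33.8,"spin":-3.4},{"grip":1.6,"dx":13.4,"dy":-11,"dz":-33.8,"spin":-3.4},{"grip":1.6,"dx":13.4,"dy":-11,"dz":-33.8,"spin":-3.4},{"grip":1.6,"dx":13.4,"dy":-11,"dz":-33.8,"spin":-3.4},{"grip":1.6,"dx":13.4,"dy":-11,"dz":-33.8,"spin":-3.4},{"grip":1.6,"dx":13.4,"dy":-11,"dz":-33.8,"spin":-3.4},{"grip":1.6,"dx":13.4,"dy":-11,"dz":-33.8,"spin":-3.4}]' 25
python3 - <<'E'
from h import *
c=viewer.camera("wrist"); im=c["color"][:,:,::-1].copy()
for P in [(602.3,-274,18)]: cv2.drawMarker(im,tuple(proj(c,P).astype(int).tolist()),(0,0,255))
cv2.imwrite("pics/w6.png",im)
go(603.8,-274,35,0.059)
E
```

```text
clock: 15.25
eef_pos: [603.4, -273.3, 134.8]
eef_rot: [-1.571, -0.0, 0.061]
wrist_force: [-0.0, 0.8, -0.4]
finger_gap: 25.7
t 15.30 pos [ 603.4 -273.3  134.8] yaw 0.061 q6 -0.54 gap 25.2 -> dx 0.04 dy 9.98 dz -0.07 spin 0.1
```

View pics/w6.png

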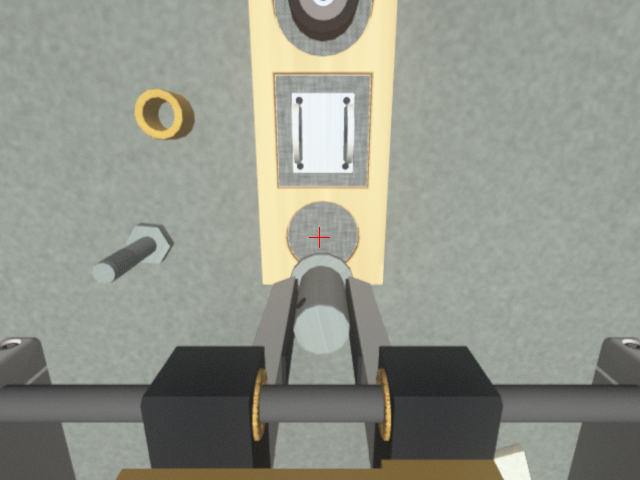

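The fork is centred in its pocket, and the pin is held upright over the small pocket at about (323,235). Lowering the pin.

```bash
python3 -m jog '[{"grip":1.6,"dx":0.05,"dy":5,"dz":-0.05,"spin":0},{"grip":1.6,"dx":0.05,"dy":9,"dz":-0.05,"spin":0},{"grip":1.6,"dx":0.05,"dy":10,"dz":-0.05,"spin":0},{"grip":1.6,"dx":0.05,"dy":10,"dz":-0.05,"spin":0},{"grip":1.6,"dx":0.05,"dy":10,"dz":-0.05,"spin":0},{"grip":1.6,"dx":0.05,"dy":10,"dz":-0.05,"spin":0}]' 25
python3 - <<'E'
from h import *
go(453.5,-290.5,135,0)
E
```

```text
clock: 16.05
eef_pos: [604.2, -274.7, 35.1]
eef_rot: [-1.571, -0.001, 0.06]
wrist_force: [0.2, -0.6, -1.2]
finger_gap: 25.6
t 16.05 pos [ 604.2 -274.7   35.1] yaw 0.060 q6 -0.54 gap 25.6 -> dx -15.13 dy -9.99 dz -0.67 spin 3.4
```

```bash
python3 -m jog '[{"grip":5,"dx":0,"dy":0,"dz":0,"spin":0},{"grip":5,"dx":0,"dy":0,"dz":0,"spin":0},{"grip":5,"dx":0,"dy":0,"dz":0,"spin":0},{"grip":5,"dx":0,"dy":-4,"dz":0,"spin":0},{"grip":5,"dx":0,"dy":-9,"dz":0,"spin":0},{"grip":5,"dx":0,"dy":-10,"dz":0,"spin":0},{"grip":6,"dx":-15.1,"dy":-10,"dz":-0.7,"spin":3.4},{"grip":6,"dx":-15.1,"dy":-10,"dz":-0.7,"spin":3.4},{"grip":6,"dx":-15.1,"dy":-10,"dz":-0.7,"spin":3.4},{"grip":6,"dx":-15.1,"dy":-10,"dz":-0.7,"spin":3.4},{"grip":6,"dx":-15.1,"dy":-10,"dz":-0.7,"spin":3.4}]' 25
python3 - <<'E'
from h import *
c=viewer.camera("wrist"); im=c["color"][:,:,::-1].copy()
for P in [(452.3,-290.5,76),(452.3,-290.5,10)]: cv2.drawMarker(im,tuple(proj(c,P).astype(int).tolist()),(0,0,255)); print(proj(c,P))
cv2.imwrite("pics/w7.png",im)
go(453.5,-290.5,32,0)
E
```

```text
clock: 17.42
eef_pos: [454.2, -290.8, 134.2]
eef_rot: [-1.571, -0.0, 0.001]
wrist_force: [0.1, 0.6, 0.7]
finger_gap: 60.1
[317.59955434 260.78989371]
[318.27540521 234.31762842]
t 17.48 pos [ 454.3 -290.7  134.1] yaw 0.001 q6 -0.64 gap 59.8 -> dx -0.08 dy 10.21 dz 0.02 spin 0.1
```

View pics/w7.png

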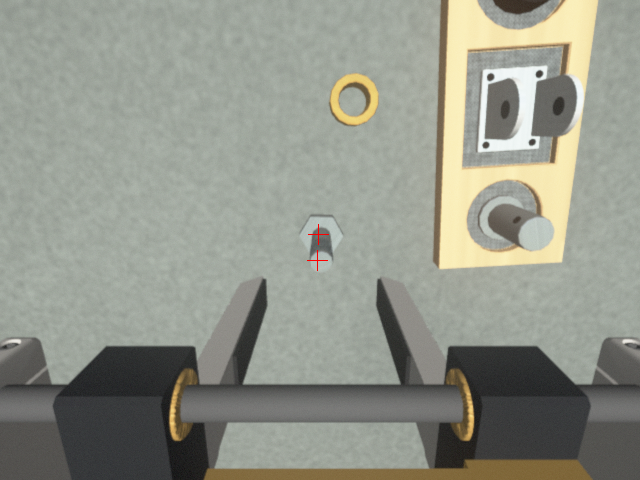

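The pin stands in its pocket at (505,215), and the bolt tip at (321,261) lines up with the jaw centre. Gripping the bolt.

```bash
python3 -m jog '[{"grip":6,"dx":0,"dy":6,"dz":0,"spin":0},{"grip":6,"dx":0,"dy":10.2,"dz":0,"spin":0},{"grip":6,"dx":0,"dy":10.2,"dz":0,"spin":0},{"grip":0.8,"dx":0,"dy":10.2,"dz":0,"spin":0},{"grip":0.8,"dx":0,"dy":10.2,"dz":0,"spin":0},{"grip":0.8,"dx":0,"dy":10.2,"dz":0,"spin":0},{"grip":0.8,"dx":0,"dy":10.2,"dz":0,"spin":0},{"grip":0.8,"dx":0,"dy":10.2,"dz":0,"spin":0},{"grip":0.8,"dx":0,"dy":10.2,"dz":0,"spin":0},{"grip":0.8,"dx":0,"dy":10.2,"dz":0,"spin":0}]' 25
python3 - <<'E'
from h import *
go(617.2,113.1,145,0.183)
E
```

```text
clock: 18.73
eef_pos: [453.7, -290.9, 32.7]
eef_rot: [-1.571, -0.0, 0.0]
wrist_force: [0.3, 1.3, 5.4]
finger_gap: 15.5
t 18.73 pos [ 453.7 -290.9   32.7] yaw 0.000 q6 -0.64 gap 15.5 -> dx 16.37 dy -11.23 dz 40.40 spin -10.5
```

```bash
python3 -m jog '[{"grip":0.8,"dx":0,"dy":-4,"dz":0,"spin":0},{"grip":0.8,"dx":0,"dy":-9,"dz":0,"spin":0},{"grip":0.8,"dx":0,"dy":-11.2,"dz":0,"spin":0},{"grip":0.8,"dx":16.4,"dy":-11.2,"dz":40.4,"spin":-10.5},{"grip":0.8,"dx":16.4,"dy":-11.2,"dz":40.4,"spin":-10.5},{"grip":0.8,"dx":16.4,"dy":-11.2,"dz":40.4,"spin":-10.5},{"grip":0.8,"dx":16.4,"dy":-11.2,"dz":40.4,"spin":-10.5},{"grip":0.8,"dx":16.4,"dy":-11.2,"dz":40.4,"spin":-10.5},{"grip":0.8,"dx":16.4,"dy":-11.2,"dz":40.4,"spin":-10.5},{"grip":0.8,"dx":16.4,"dy":-11.2,"dz":40.4,"spin":-10.5},{"grip":0.8,"dx":16.4,"dy":-11.2,"dz":40.4,"spin":-10.5},{"grip":0.8,"dx":16.4,"dy":-11.2,"dz":40.4,"spin":-10.5},{"grip":0.8,"dx":16.4,"dy":-11.2,"dz":40.4,"spin":-10.5}]' 25
python3 - <<'E'
from h import *
c=viewer.camera("wrist"); im=c["color"][:,:,::-1].copy()
for P in [(616.2,113.1,18),(600.4,198.7,18)]: cv2.drawMarker(im,tuple(proj(c,P).astype(int).tolist()),(0,0,255)); print(proj(c,P))
cv2.imwrite("pics/w8.png",im)
go(617.2,113.1,43,0.183)
E
```

```text
clock: 20.35
eef_pos: [617.2, 112.0, 144.4]
eef_rot: [-1.571, 0.0, 0.182]
wrist_force: [-0.5, 0.3, -1.6]
finger_gap: 15.4
[319.55577298 232.41082723]
[319.32928506 126.24761072]
t 20.40 pos [617.3 112.  144.6] yaw 0.182 q6 -0.06 gap 15.9 -> dx 0.01 dy 10.16 dz 0.11 spin -0.0
```

View pics/w8.png

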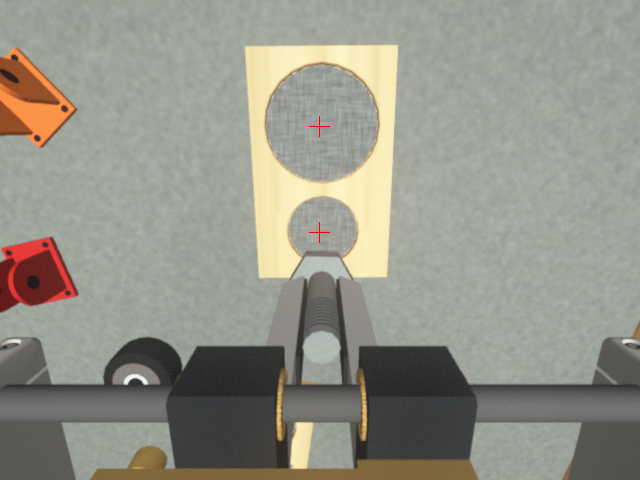

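The bolt is upright. The pocket centre at (323,230) is about 1–2 mm from nominal, so I'll correct and lower.

```bash
python3 -m jog '[{"grip":0.8,"dx":0.1,"dy":5,"dz":0.2,"spin":0},{"grip":0.8,"dx":0.1,"dy":9,"dz":0.2,"spin":0},{"grip":0.8,"dx":0.1,"dy":10.2,"dz":0.2,"spin":0},{"grip":0.8,"dx":0.1,"dy":10.2,"dz":0.2,"spin":0},{"grip":0.8,"dx":0.1,"dy":10.2,"dz":0.2,"spin":0},{"grip":0.8,"dx":0.1,"dy":10.2,"dz":0.2,"spin":0}]' 25
python3 - <<'E'
from h import *
go(471.5,-60.5,140,0)
E
```

```text
clock: 21.15
eef_pos: [618.4, 115.2, 43.2]
eef_rot: [-1.571, -0.001, 0.183]
wrist_force: [0.4, -0.1, -1.4]
finger_gap: 15.8
t 21.15 pos [618.4 115.2  43.2] yaw 0.183 q6 -0.06 gap 15.8 -> dx -17.65 dy -9.68 dz -14.60 spin 10.5
```

```bash
python3 -m jog '[{"grip":0.8,"dx":0,"dy":0.05,"dz":0,"spin":0},{"grip":4,"dx":0,"dy":0.05,"dz":0,"spin":0},{"grip":4,"dx":0,"dy":0.05,"dz":0,"spin":0},{"grip":4,"dx":0,"dy":0.05,"dz":0,"spin":0},{"grip":4,"dx":0,"dy":-4,"dz":0,"spin":0},{"grip":4,"dx":0,"dy":-9,"dz":0,"spin":0},{"grip":9.4,"dx":0,"dy":-9.7,"dz":0,"spin":0},{"grip":9.4,"dx":-17.6,"dy":-9.7,"dz":-14.6,"spin":10.5},{"grip":9.4,"dx":-17.6,"dy":-9.7,"dz":-14.6,"spin":10.5},{"grip":9.4,"dx":-17.6,"dy":-9.7,"dz":-14.6,"spin":10.5},{"grip":9.4,"dx":-17.6,"dy":-9.7,"dz":-14.6,"spin":10.5},{"grip":9.4,"dx":-17.6,"dy":-9.7,"dz":-14.6,"spin":10.5},{"grip":9.4,"dx":-17.6,"dy":-9.7,"dz":-14.6,"spin":10.5},{"grip":9.4,"dx":-17.6,"dy":-9.7,"dz":-14.6,"spin":10.5}]' 25
python3 - <<'E'
from h import *
c=viewer.camera("wrist"); im=c["color"][:,:,::-1].copy()
for P in [(470.8,-61.2,30)]: cv2.drawMarker(im,tuple(proj(c,P).astype(int).tolist()),(0,0,255)); print(proj(c,P))
cv2.imwrite("pics/w9.png",im)
go(471.5,-60.5,20,0)
E
```

```text
clock: 22.9
eef_pos: [472.1, -59.6, 139.1]
eef_rot: [-1.571, 0.0, 0.001]
wrist_force: [-1.1, -0.8, 0.7]
finger_gap: 93.9
[318.96920269 241.61842613]
t 22.95 pos [472.  -59.6 139.1] yaw 0.002 q6 -0.20 gap 93.7 -> dx -0.05 dy 11.91 dz -0.09 spin 0.1
```

View pics/w9.png

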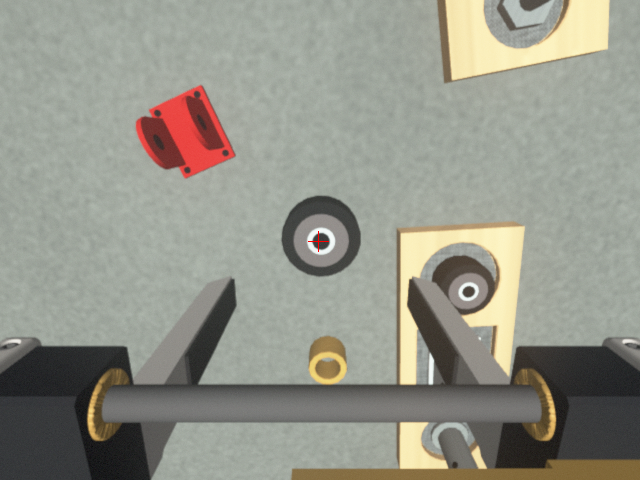

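The large wheel hub at (321,240) is on target. I'll narrow the opening to 84 mm so the right finger keeps clear of board_three's corner, then grip.

```bash
python3 -m jog '[{"grip":8.4,"dx":0,"dy":5,"dz":-0.05,"spin":0},{"grip":8.4,"dx":0,"dy":9,"dz":-0.05,"spin":0},{"grip":8.4,"dx":0,"dy":11.9,"dz":-0.05,"spin":0},{"grip":8.4,"dx":0,"dy":11.9,"dz":-0.05,"spin":0},{"grip":5.5,"dx":0,"dy":11.9,"dz":-0.05,"spin":0},{"grip":5.5,"dx":0,"dy":11.9,"dz":-0.05,"spin":0},{"grip":5.5,"dx":0,"dy":11.9,"dz":-0.05,"spin":0},{"grip":5.5,"dx":0,"dy":11.9,"dz":-0.05,"spin":0},{"grip":5.5,"dx":0,"dy":11.9,"dz":-0.05,"spin":0}]' 25
python3 - <<'E'
from h import *
go(602,200.2,135,0.183)
E
```

```text
clock: 24.08
eef_pos: [472.4, -60.9, 21.6]
eef_rot: [-1.571, -0.002, 0.0]
wrist_force: [-1.2, 1.3, 7.8]
finger_gap: 65.6
t 24.07 pos [472.4 -60.9  21.6] yaw 0.000 q6 -0.21 gap 65.6 -> dx 12.98 dy -11.34 dz 26.10 spin -10.5
```

```bash
python3 -m jog '[{"grip":5.5,"dx":0,"dy":-4,"dz":0,"spin":0},{"grip":5.5,"dx":0,"dy":-9,"dz":0,"spin":0},{"grip":5.5,"dx":0,"dy":-11.4,"dz":0,"spin":0},{"grip":5.5,"dx":0,"dy":-11.4,"dz":0,"spin":0},{"grip":5.5,"dx":13,"dy":-11.4,"dz":26.1,"spin":-10.5},{"grip":5.5,"dx":13,"dy":-11.4,"dz":26.1,"spin":-10.5},{"grip":5.5,"dx":13,"dy":-11.4,"dz":26.1,"spin":-10.5},{"grip":5.5,"dx":13,"dy":-11.4,"dz":26.1,"spin":-10.5},{"grip":5.5,"dx":13,"dy":-11.4,"dz":26.1,"spin":-10.5},{"grip":5.5,"dx":13,"dy":-11.4,"dz":26.1,"spin":-10.5},{"grip":5.5,"dx":13,"dy":-11.4,"dz":26.1,"spin":-10.5},{"grip":5.5,"dx":13,"dy":-11.4,"dz":26.1,"spin":-10.5}]' 25
python3 - <<'E'
from h import *
go(602,200.2,31.5,0.183)
E
```

```text
clock: 25.58
eef_pos: [601.3, 199.1, 134.1]
eef_rot: [-1.571, 0.001, 0.183]
wrist_force: [-0.8, 0.6, -2.0]
finger_gap: 65.2
t 25.57 pos [601.3 199.1 134.1] yaw 0.183 q6 0.08 gap 65.2 -> dx 0.09 dy 10.26 dz 0.09 spin -0.0
```

```bash
python3 -m jog '[{"grip":5.5,"dx":0.1,"dy":5,"dz":0.1,"spin":0},{"grip":5.5,"dx":0.1,"dy":9,"dz":0.1,"spin":0},{"grip":5.5,"dx":0.1,"dy":10.2,"dz":0.1,"spin":0},{"grip":5.5,"dx":0.1,"dy":10.2,"dz":0.1,"spin":0},{"grip":5.5,"dx":0.1,"dy":10.2,"dz":0.1,"spin":0},{"grip":5.5,"dx":0.1,"dy":10.2,"dz":0.1,"spin":0}]' 25
```

```text
clock: 26.32
eef_pos: [602.8, 201.4, 33.4]
eef_rot: [-1.571, -0.002, 0.183]
wrist_force: [0.6, 0.1, -1.8]
finger_gap: 65.7
```

```bash
python3 -m jog '[{"grip":5.5,"dx":0,"dy":0.15,"dz":0,"spin":0},{"grip":5.5,"dx":0,"dy":0.15,"dz":0,"spin":0},{"grip":8.2,"dx":0,"dy":0.15,"dz":0,"spin":0},{"grip":8.2,"dx":0,"dy":0.15,"dz":0,"spin":0},{"grip":8.2,"dx":0,"dy":0.15,"dz":0,"spin":0},{"grip":8.2,"dx":0,"dy":-4,"dz":0,"spin":0},{"grip":8.2,"dx":0,"dy":-9,"dz":0,"spin":0},{"grip":8.2,"dx":0,"dy":-14,"dz":0,"spin":0},{"grip":8.2,"dx":-20,"dy":-14,"dz":5,"spin":0},{"grip":8.2,"dx":-20,"dy":-14,"dz":5,"spin":0},{"grip":8.2,"dx":-20,"dy":-14,"dz":5,"spin":0},{"grip":8.2,"dx":-20,"dy":-14,"dz":5,"spin":0},{"grip":8.2,"dx":-20,"dy":-14,"dz":5,"spin":0}]' 25
python3 - <<'E'
from h import *
c=viewer.camera("top"); im=c["color"][:,:,::-1]
cv2.imwrite("pics/t2.png",cv2.resize(im[130:250,150:520],None,fx=2.15,fy=2.15,interpolation=cv2.INTER_CUBIC))
s=viewer.camera("scene"); im=s["color"][:,:,::-1]
cv2.imwrite("pics/s2.png",cv2.resize(im[140:440,120:520],None,fx=2,fy=2,interpolation=cv2.INTER_CUBIC))
E
```

```text
clock: 27.95
eef_pos: [396.2, 214.3, 173.1]
eef_rot: [-1.571, -0.001, 0.185]
wrist_force: [0.0, 0.4, 0.2]
finger_gap: 82.0
```

View pics/s2.png

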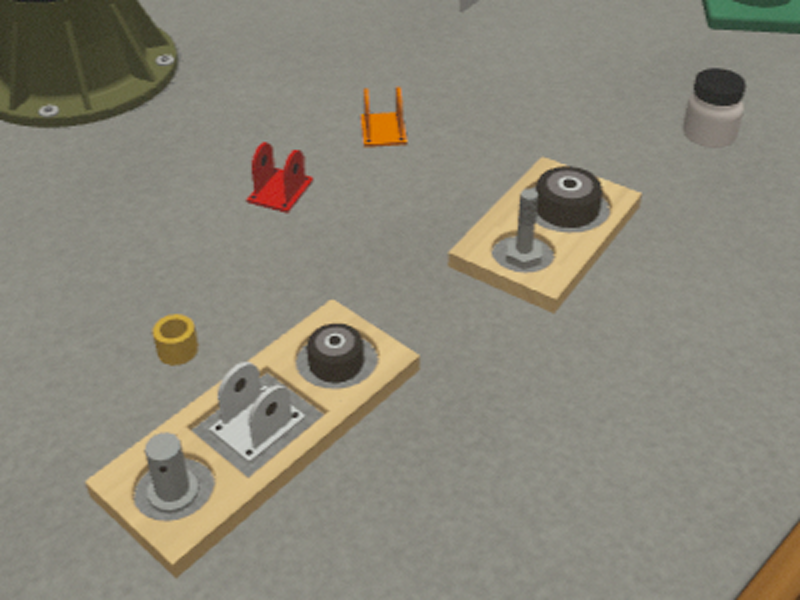

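View pics/t2.png

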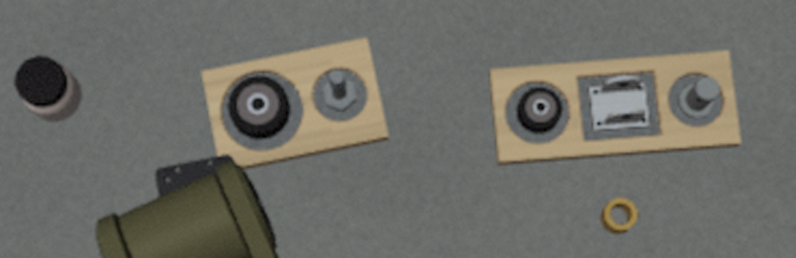

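All five parts are upright in the right pockets, and the bush and jar have not moved. Nothing is near the gripper, so I'm handing the job in.

Run:
```python
from h import *
c=viewer.camera("top")
for n,u,v,z in [("wl",258,103,40),("ws",541,106,36),("bush",620,215,28)]: print(n,ray(c,150+u/2.15,130+v/2.15,z).round(1))
print(ticket.sign_off(), monitor.read_state()["clock"])
```

```text
wl [602.2 201.2]
ws [ 593.9 -102.8]
bush [ 475.  -182.9]
the job is handed in; nothing more can be done
the job is handed in; nothing more can be done
```

I placed all five parts in their pockets and handed the job in at about 28 s of the 112 s allowed. Sign-off gives no verdict, so the result rests on my own checks.

- **Board with three pockets:** it holds the small wheel, fork and pin. In the last top picture the small wheel measured about 2 mm from its pocket centre as first measured.
- **Board with two pockets:** it holds the large wheel and bolt. The large wheel measured about 3 mm from its pocket centre as first measured.
- **Fork, pin and bolt:** I checked these by eye only. They look upright and seated in the last scene and top pictures.
- **Bush and jar:** the bush measured within about 2 mm of its start. The jar looks unmoved in the pictures, but I didn't measure it.

No check failed. The one disagreement was that the wrist camera put the pockets about 1–3 mm from where the top camera did. I split that difference when placing, well inside the 14.5 mm tolerance.

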